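Hang the red isolation plate on the brass rail

ROBOT

A 6-joint arm with a two-finger parallel gripper is mounted at the origin on the work surface. World frame = base frame: x ahead of the robot, y to its left, z up, the work surface at z = 0. Lengths are in mm, angles in degrees, forces in N, time in s.
With the tool pointing down it reaches from about 300 to 850 mm from the base axis. Payload 4.2 kg.
Tool frame: the origin (TCP) lies at the very end of the fingers, on their centre line; the grasp point (between the pads) lies 19 mm behind it; z points along the fingers, y is the line along which they close (so a half turn about z gives the same grasp; the last joint's range is limited). The gripper opens to 91 mm and grips with 3 to 60 N. Pads are 32 mm wide; open, the fingers measure 118 mm over their backs; the gripper's body (76 mm by 178 mm) begins 60 mm behind the grasp point.
Start: joints at [-74.886, 18.312, 89.639, -0, 72.044, -1.146], TCP at [161.006, -552.015, 213.976] pointing down, gripper open.
Joint ranges: [-177.97, 177.97], [-48.28, 115.42], [12.27, 149.76], [-77.06, 257.06], [2.81, 150.46], [-146.56, 146.56]. Speed limits (degrees/s): [147.25, 147.25, 180, 180, 180, 180].

INTERFACE

Orientations are given as [roll, pitch, yaw] about the fixed x, y, z axes, in that order (R = Rz(yaw) Ry(pitch) Rx(roll)).
In Python, from workcell import env, grab_frame gives the robot as it stands. The module is installed in compiled form; this text tells all that it offers.
- The arm moves only by the tool move_arm, never from a script. Its argument "plan" is a list of rows, each an object of numbers: "tx", "ty", "tz": the shift along the tool's x, y, z in cm; "wx", "wy", "wz": the turn, a rotation vector about the tool's x, y, z in rad. In form: [{"tx": .., "ty": .., "tz": .., "wx": .., "wy": .., "wz": ..}, ...]. A call has 1 to 12 rows; each row shifts and turns the commanded pose from where the row before left it, along the tool's axes as they then stand; what a row does not reach is not made up. A row lasts 1/12 s, in which the tool goes at most 41.7 mm and 7.16 degrees, less where a joint would pass 70% of its speed; a pose out of reach is approached as far as the arm can. A call is refused whole if a number of a shift passes 4.17 or a number of a turn 0.125, either way. A call with a gripper value outside its range is refused whole. "gripper" is the finger opening in cm, from 0 to 9.12, set as the call begins (left out, the last holds). The fingers move at their own pace and stop on an object; "force" is the grip in N (left out, the last holds). Time passes only in rows, so rows that do not move let the fingers close. It gives the time, the measured TCP pose, the force, the opening and the grip force at its end, in the units of the state.
- env.state(): the state, without advancing time (a new reading comes with each control period).
- grab_frame(name): name is "scene" or "side" or "wrist"; returns a dict with "color" (480x640x3 uint8, red, green, blue), "vfov" (degrees; the focal length in pixels is half the picture's height over the tangent of half this angle, whatever the lens; pixels are square), "cx", "cy" (the principal point, pixels), "k1" (the pictures are not rectified: a ray, as slopes to the right and down, at radius r is drawn at 1 + k1 r^2 times it, then the intrinsics apply), "view" (4x4, takes a point from world to camera coordinates). Camera axes: x right, y up, looking along -z (the intrinsics and any distortion apply to the point x, -y, -z); pixel columns grow to the right and rows downward; lengths in mm; the calibration is good to about 2 mm. A picture is of the moment at which its call begins. There is no depth.
- env.job_done(): hands the job in; it is judged then, once.
The state is a dict: "time_s": time; "qpos": joint angles; "qvel": joint speeds; "effort": joint torques, N m; "ee_pos": TCP position; "ee_rot": TCP orientation; "force": force on the tool from outside, world axes, zero at the start; "torque": the same for the moment, N m; "gripper_width": finger opening in mm; "gripper_force": force on a finger pad.
Only numpy, scipy, OpenCV 4.12 (cv2) and the standard library are available. Lean on these libraries where they do the work, as an engineer would, in place of code of your own. Each camera call takes 0.05 s, during which the arm holds its last target. There are 200 camera calls.

TASK

Mark the meter circuit as isolated: draw the red plate up out of its slot in the wooden rack by its top tab and drape it over the bar of the brass rail, one leaf on each side of the bar and between the rail's two small hooks. Lower it until it sits on the bar before letting go, and leave it hanging freely; leave the blue plate in its slot and do not disturb the other things on the desk.

Things in the scene. Friction and masses are not known exactly. Their poses are not given: they have to be found in the camera images.
- red_plate: Red rigid plastic plate, about 270 g, hook-shaped seen end-on: long leaf 8 mm thick (x), 100 wide (y), 126 high; a 6 mm bridge goes from its top to +x; a short leaf (x +40 to +50, z 60 to 126 mm) hangs from the bridge's far end. Origin: centre of long leaf's lower edge; z up. Stands loose in one of the rack's slots, may lean a few degrees.
- red_plate_saddle (a point): Centre of the red plate's saddle ceiling (bridge underside), at x +22, z +120 mm in the plate's frame; it comes to the bar's top when hung. The saddle is open below, 36 mm wide (x +4 to +40 mm). The plate hangs nearly straight if the bar lies at x +16 mm, and leans somewhat otherwise, which is fine.
- red_plate_tab (a point): Middle of the top edge of the red plate's flat grip tab, z +166 mm in the plate's frame. The tab is 8 mm thick (x), 60 mm wide (y), and continues the long leaf upward from the bridge's top at z 126 to 166 mm; pinch it across its thickness from above.
- blue_plate: Blue plate of the same shape and size as the red one, standing in the rack's other slot; it must stay there.
- rack: Fixed dark wooden rack, 150 mm (x) by 130 mm (y), 56 mm high, with two slots 10.5 mm wide and 106 mm long running along its y, centred at x -42.5 and +42.5 mm; the slot floor is 6 mm above the table, slots 50 mm deep. Origin: centre of its underside.
- rail: Fixed brass rail: a round bar 16 mm in diameter along its own y, 340 mm long, the bar's centre 157 mm above the table, on two posts at y -160 and +160 mm with feet 90 mm by 35 mm. Two small hooks stick out under it to -x at y -125 and +125 mm, clear between. Origin: on the table below the bar's middle; z up.
- rail_top (a point): Top of the bar at its middle, 165 mm above the table; axes as the rail's.
- fuse_carrier: Black bakelite fuse carrier, 128 by 36 mm, 44 mm high, lying loose. Bystander. Origin: centre of underside.
- sealing_plier: Steel sealing plier, 200 mm long, 62 mm across, lying flat. Bystander. Origin: on the table, amid the plier.
- bushing: Brown glazed ceramic insulator bushing, 72 mm diameter, 105 mm high, standing. Bystander. Origin: centre of underside.
- screwdriver: Stubby red-handled screwdriver, 110 mm long, lying. Bystander. Origin: underside, amid the tool.
Things that resemble listed ones, but are neither listed nor needed, are in the scene too. Leave any green or purple look-alike of the red_plate alone.

How it is judged:
By the outcome, as a careful person would: the job done as asked, in the order asked, and still so for the second after the job is handed in, with the robot touching nothing.
It also fails if it takes over 46 s, if anything falls off the work surface, if the arm or the gripper's body presses on something with over 40 N, if the wrist force passes 120 N, or if a joint passes its speed limit or range.

## Working session

There is one attempt and no reset: what is moved stays moved. The work goes in short steps, Python scripts to look and compute and a tool call to move; the robot and the scene stay as the last step left them, time stands still between calls to the robot, and variables do not carry over. Pictures are saved under pics/ and viewed, at most 13 in all, crops included, and the job is handed in when it is done.

Besides the shell and the picture viewer there is one more tool, called after "Call:" as a command line: name --argument value ..., lists and objects as JSON in quotes. move_arm: Moves the arm, as the interface text tells. Its arguments: {"type":"object","properties":{"plan":{"type":"array","items":{"type":"object","properties":{"tx":{"type":"number"},"ty":{"type":"number"},"tz":{"type":"number"},"wx":{"type":"number"},"wy":{"type":"number"},"wz":{"type":"number"}}}},"gripper":{"type":"number"},"force":{"type":"number"}},"required":["plan"]}

```bash
mkdir -p pics; cat > h.py <<'E'
import numpy as np, cv2
from workcell import env, grab_frame
def save(n,f): 
    d=grab_frame(n); cv2.imwrite(f'pics/{f}.png',d['color'][:,:,::-1]); np.savez(f'pics/{f}.npz',**d); return d
def par(d):
    f=240/np.tan(np.radians(float(d['vfov']))/2); return f,float(d['cx']),float(d['cy']),float(d['k1']),np.array(d['view'])
def proj(d,P):
    f,cx,cy,k,V=par(d); P=np.atleast_2d(P); c=P@V[:3,:3].T+V[:3,3]
    s=np.c_[c[:,0],-c[:,1]]/-c[:,2:3]; s=s*(1+k*(s**2).sum(1,keepdims=True)); return s*f+[cx,cy]
def onz(d,u,v,z):
    f,cx,cy,k,V=par(d); q=np.array([(u-cx)/f,(v-cy)/f]); s=q.copy()
    for _ in range(20): s=q/(1+k*(s@s))
    R=V[:3,:3]; o=-R.T@V[:3,3]; r=R.T@np.array([s[0],-s[1],-1]); return o+r*(z-o[2])/r[2]
E
python3 - <<'E'
from h import *
for n in ('scene','side','wrist'):
    d=save(n,n+'0'); f,cx,cy,k,V=par(d); print(n,f,cx,cy,k,(-V[:3,:3].T@V[:3,3]).round())
print(env.state())
E
```

```text
scene 545.8619101727894 316.3034693644405 244.97511498372916 -0.16303842562009602 [1386.  612.  835.]
side 519.755071782358 316.6821633580471 246.3718416100958 -0.006193337361634627 [331. 777. 952.]
wrist 341.9847766708026 319.28909327018556 243.4646291209088 -0.04892817067555969 [ 228. -533.  383.]
{'time_s': 0.15, 'qpos': array([-7.48860783e+01,  1.83432716e+01,  8.96915590e+01,  2.36964844e-04,
        7.20412860e+01, -1.14525464e+00]), 'qvel': array([-0.0085792 , -0.1274673 , -0.15500375,  0.11378579,  0.0242398 ,
        0.07780452]), 'effort': array([ 7.59075328e-05, -4.12773979e+01, -2.32155204e+01,  7.27237249e-02,
        4.33812279e-02, -9.63055709e-05]), 'ee_pos': array([ 160.90055816, -551.63793972,  213.30475636]), 'ee_rot': array([-1.79923903e+02, -1.74662985e-03,  1.62591020e+01]), 'force': array([ 0.09450347, -0.35463191,  0.24564013]), 'torque': array([-0.01029787,  0.01352406,  0.01950635]), 'gripper_force': 0.0, 'gripper_width': 91.06495581273212}
```

View pics/scene0.png

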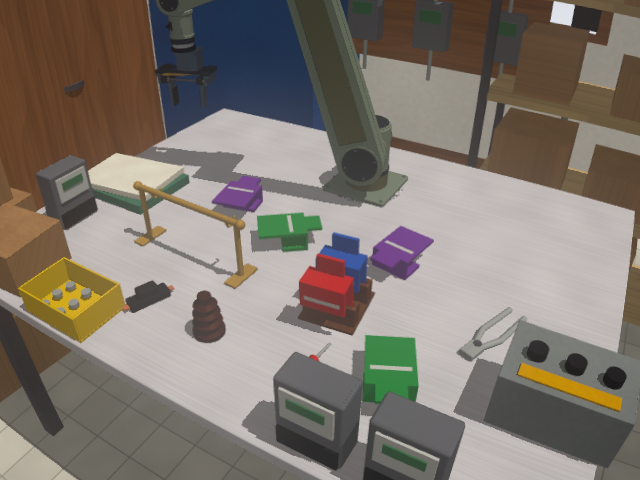

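View pics/side0.png

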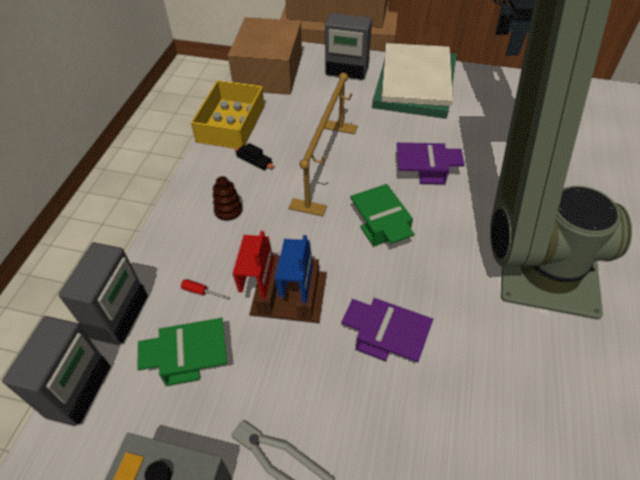

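```bash
python3 - <<'E'
import cv2,numpy as np
a=cv2.imread('pics/scene0.png');b=cv2.imread('pics/side0.png')
def crop(im,x,y,w,h,s):
    c=cv2.resize(im[y:y+h,x:x+w],None,fx=s,fy=s,interpolation=cv2.INTER_CUBIC)
    for i in range(0,w,10):
        cv2.line(c,(i*s,0),(i*s,6 if (x+i)%50 else 20),(255,255,255),1)
    for i in range(0,h,10):
        cv2.line(c,(0,i*s),(6 if (y+i)%50 else 20,i*s),(255,255,255),1)
    return c
cv2.imwrite('pics/c1.png',np.hstack([crop(a,290,225,100,110,4),crop(b,230,220,100,110,4)]))
cv2.imwrite('pics/c2.png',np.hstack([crop(a,130,175,130,115,3),crop(b,270,65,130,155,3)[:345]]) if 0 else cv2.hconcat([cv2.copyMakeBorder(crop(a,130,175,135,115,3),0,120,0,0,0),crop(b,270,65,120,155,3)]))
E
```

```text
(no output)
```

View pics/c1.png

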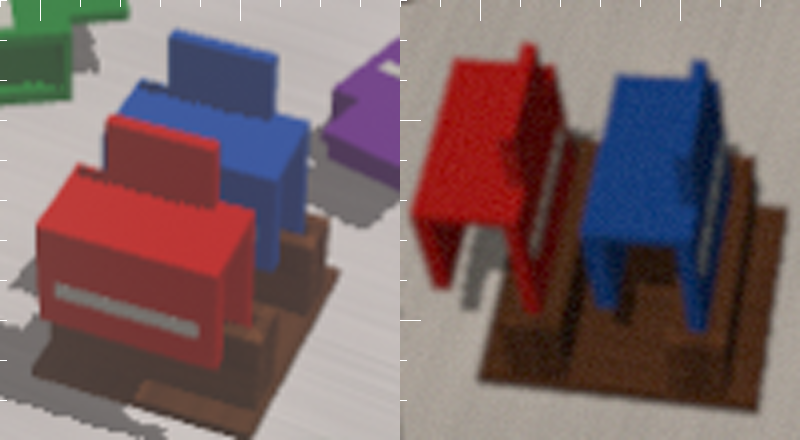

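View pics/c2.png

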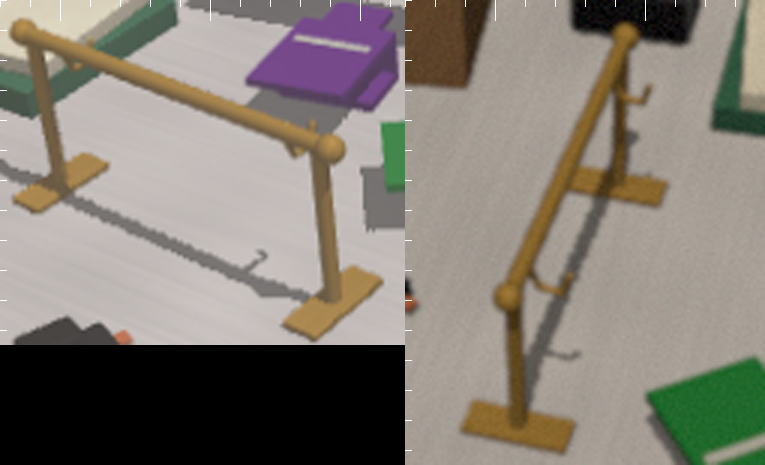

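```bash
cat > fit.py <<'E'
from h import *
from scipy.optimize import least_squares, minimize
from scipy.spatial.transform import Rotation as Ro
def mask(im,red=True):
    h=cv2.cvtColor(im,cv2.COLOR_RGB2HSV).astype(int); H,S,V=h[...,0],h[...,1],h[...,2]
    m=((H<6)|(H>172)) if red else ((H>105)&(H<120))
    m=(m&(S>150)&(V>50)).astype(np.uint8)
    n,l,st,_=cv2.connectedComponentsWithStats(m); return l,st
def boxes(z0=50):
    B=[(-4,4,-50,50,z0,126),(-4,50,-50,50,120,126),(40,50,-50,50,60,126),(-4,4,-30,30,126,166)]
    return [np.array([[x,y,z] for x in b[:2] for y in b[2:4] for z in b[4:]],float) for b in B]
def render(d,p,shape=(480,640),S=4,z0=50):
    R=Ro.from_euler('xyz',p[3:],degrees=True); m=np.zeros((shape[0],shape[1]),np.uint8)
    for b in boxes(z0):
        q=proj(d,R.apply(b)+p[:3]); h=cv2.convexHull(q.astype(np.float32))
        cv2.fillConvexPoly(m,np.round(h*16).astype(np.int32),255,cv2.LINE_AA,4)
    return m/255.
def redmask(im):
    l,st=mask(im); i=1+np.argmax(st[1:,4]); m=(l==i).astype(np.uint8)
    return cv2.morphologyEx(cv2.copyMakeBorder(m,0,0,0,0,0),cv2.MORPH_CLOSE,np.ones((5,5))),st[i]
E
python3 - <<'E'
from fit import *
a=dict(np.load('pics/scene0.npz'));b=dict(np.load('pics/side0.npz'))
# rail
U=np.array([[137.3,185.3],[239.7,224.7],[150.3,236],[241,275.7]]);W=np.array([[343.3,76],[304.7,164],[340.7,127.3],[307.7,207.3]])
M=np.array([[0,-170,157],[0,170,157],[0,-160,5],[0,160,5.]])
def r(p,which='ab'):
    P=Ro.from_euler('z',p[2],degrees=True).apply(M)+[p[0],p[1],0]
    return np.concatenate([(proj(d,P)-u).ravel() for n,d,u in (('a',a,U),('b',b,W)) if n in which])
x0=[*((onz(a,*U[0],157)+onz(a,*U[1],157))/2)[:2],0]
for w in ('ab','a','b'):
    s=least_squares(r,x0,args=(w,)); print('rail',w,s.x.round(2),s.fun.round(1))
ms=[redmask(d['color']) for d in (a,b)]; print([m[1] for m in ms])
o=onz(a,326,282,126)
def cost(p,which='ab'):
    c=0
    for n,d,m in (('a',a,ms[0][0]),('b',b,ms[1][0])):
        if n in which: c+=np.abs(render(d,p)-m).sum()
    return c+ .5*abs(p[3])**2+.5*(p[2]-6)**2
for w in ('ab','a','b'):
    best=None
    for yaw in (-10,0,10,20):
        p=np.array([o[0]-23,o[1],6,0,0,yaw],float)
        sim=p+np.vstack([np.zeros(6),np.diag([15,15,4,3,4,8])])
        s=minimize(cost,p,args=(w,),method='Nelder-Mead',options=dict(initial_simplex=sim,maxiter=500,xatol=.05,fatol=.5))
        if best is None or s.fun<best.fun: best=s
    print('red',w,best.x.round(2),best.fun.round(1))
E
```

```text
rail ab [ 564.66 -221.29   -2.5 ] [ 1.1  0.7  0.4 -0.1  0.3 -0.3  0.7 -0.2 -0.5  0.9 -0.2 -1.1 -0.3 -1.5
 -0.2 -1.2]
rail a [ 565.56 -222.5    -2.49] [ 0.5  0.8 -0.3 -0.1 -0.3 -0.3  0.1 -0.2]
rail b [ 563.23 -218.56   -2.53] [-0.1  1.6  0.1 -0.2  0.  -0.8  0.1 -0.4]
[array([299, 267,  55,  49, 839], dtype=int32), array([ 233,  231,   41,   68, 1568], dtype=int32)]
red ab [588.69 200.54   4.13   2.71   2.09   6.75] 2072.2
red a [450.52 111.14   7.02  -1.04  52.13  26.56] 519.4
red b [590.3  202.13   4.08   1.71   0.68   7.53] 229.0
```

```bash
sed -i 's/S>150/S>115/' fit.py; cat > plate.py <<'E'
from fit import *
a=dict(np.load('pics/scene0.npz'));b=dict(np.load('pics/side0.npz'))
ms=[redmask(d['color']) for d in (a,b)]; print([m[1] for m in ms])
def cost(p,which='ab'):
    c=0
    for n,d,m in (('a',a,ms[0][0]),('b',b,ms[1][0])):
        if n in which: c+=np.abs(render(d,p)-m).sum()
    return c+ .5*abs(p[3])**2+.5*(p[2]-6)**2
for w in ('ab','a','b'):
    best=None
    for yaw in (-5,5,12):
        p=np.array([590,202,6,0,0,yaw],float)
        sim=p+np.vstack([np.zeros(6),np.diag([15,15,4,3,4,8])])
        s=minimize(cost,p,args=(w,),method='Nelder-Mead',options=dict(initial_simplex=sim,maxiter=500,xatol=.05,fatol=.5))
        if best is None or s.fun<best.fun: best=s
    print('red',w,best.x.round(2),best.fun.round(1))
    if w=='ab': P=best.x
R=Ro.from_euler('xyz',P[3:],degrees=True)
print('tab',R.apply([0,0,166])+P[:3])
out=[]
for d,m,(x,y) in ((a,ms[0][0],(285,235)),(b,ms[1][0],(220,220))):
    im=d['color'][:,:,::-1].copy(); im=cv2.resize(im[y:y+100,x:x+100],None,fx=4,fy=4,interpolation=2)
    e=(render(d,P)>.5).astype(np.uint8)
    for k,c in ((e,(0,255,255)),(m,(255,255,0))):
        cs,_=cv2.findContours(cv2.resize(k[y:y+100,x:x+100],None,fx=4,fy=4,interpolation=0),0,1); cv2.drawContours(im,cs,-1,c,1)
    out.append(im)
cv2.imwrite('pics/ov.png',np.hstack(out))
E
python3 plate.py
```

```text
[array([ 299,  254,   55,   63, 2292], dtype=int32), array([ 233,  231,   41,   68, 1654], dtype=int32)]
red ab [589.94 196.56   2.92   0.85   1.74   6.86] 384.8
red a [577.38 190.78   5.96  -0.72   7.7    6.19] 131.8
red b [590.96 200.75   3.69   1.85   0.81   7.47] 183.7
tab [595.23546721 194.70705084 168.82245741]
```

View pics/ov.png

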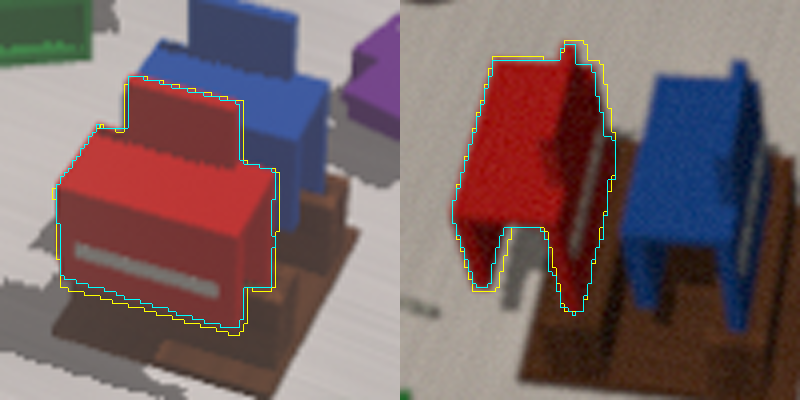

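The overlay shows the fit matching the red plate to within 1–2 px in both views (scene about 327,282; side about 254,260). It gives the tab at about (595, 195, 170), yaw 7°. Next I turn the tool and rise.

Call:
move_arm --plan '[{"tz":-0.8,"wz":-0.118},{"tz":-0.8,"wz":-0.118},{"tz":-0.8,"wz":-0.118},{"tz":-0.8,"wz":-0.118},{"tz":-0.8,"wz":-0.118},{"tz":-0.8,"wz":-0.118},{"tz":-0.8,"wz":-0.118},{"tz":-0.8,"wz":-0.118},{"tz":-0.8,"wz":-0.118},{"tz":-0.8,"wz":-0.118},{"tz":-0.8,"wz":-0.118},{"tz":-0.8,"wz":-0.118}]' --gripper 5

```text
schema error: expected keys tx, ty, tz, wx, wy, wz
```

Call:
move_arm --plan '[{"tx":2.87,"ty":2.17},{"tx":2.87,"ty":2.17},{"tx":2.87,"ty":2.17},{"tx":2.87,"ty":2.17},{"tx":2.87,"ty":2.17},{"tx":2.87,"ty":2.17},{"tx":2.87,"ty":2.17},{"tx":2.87,"ty":2.17},{"tx":2.87,"ty":2.17},{"tx":2.87,"ty":2.17},{"tx":2.87,"ty":2.17},{"tx":2.87,"ty":2.17}]'

```text
schema error: expected keys tx, ty, tz, wx, wy, wz
```

Call:
move_arm --plan '[{"tx":2.87,"ty":2.17},{"tx":2.87,"ty":2.17},{"tx":2.87,"ty":2.17},{"tx":2.87,"ty":2.17},{"tx":2.87,"ty":2.17},{"tx":2.87,"ty":2.17},{"tx":2.87,"ty":2.17},{"tx":2.87,"ty":2.17},{"tx":2.87,"ty":2.17},{"tx":2.87,"ty":2.17},{"tx":1.5,"ty":1.0},{}]'

```text
schema error: expected keys tx, ty, tz, wx, wy, wz
```

```bash
python3 - <<'E'
from h import *
d=save('wrist','w1'); s=env.state(); print(s['ee_pos'],s['ee_rot'],s['time_s']); V=d['view']; print((-V[:3,:3].T@V[:3,3]))
c=proj(d,[[595,195,170]]);print(c)
E
```

```text
[ 160.93903336 -551.7097396   213.43330603] [-1.79938796e+02 -1.52060114e-03  1.62615043e+01] 0.2
[ 228.07000037 -532.69971418  383.47497731]
[[18335.336879   18142.06664186]]
```

View pics/w1.png

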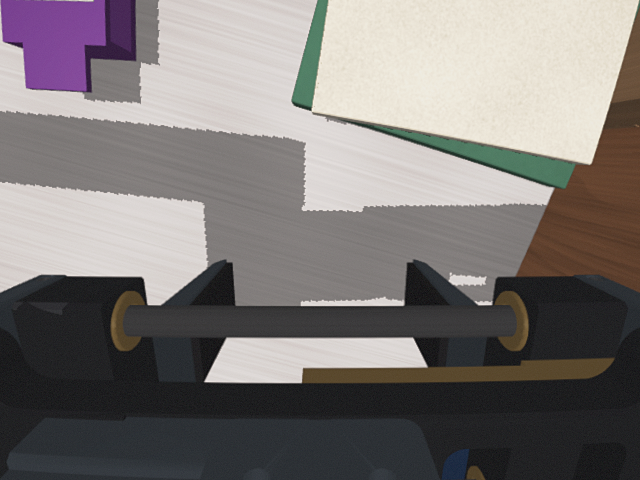

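The arm did not move because every row needs all six keys. The picture shows the start view, with the fingers at the bottom (row 270 and below), so I'll stop about 100 mm short of the tab to see it.

Call:
move_arm --plan '[{"tx":0,"ty":0,"tz":-0.8,"wx":0,"wy":0,"wz":-0.118},{"tx":0,"ty":0,"tz":-0.8,"wx":0,"wy":0,"wz":-0.118},{"tx":0,"ty":0,"tz":-0.8,"wx":0,"wy":0,"wz":-0.118},{"tx":0,"ty":0,"tz":-0.8,"wx":0,"wy":0,"wz":-0.118},{"tx":0,"ty":0,"tz":-0.8,"wx":0,"wy":0,"wz":-0.118},{"tx":0,"ty":0,"tz":-0.8,"wx":0,"wy":0,"wz":-0.118},{"tx":0,"ty":0,"tz":-0.8,"wx":0,"wy":0,"wz":-0.118},{"tx":0,"ty":0,"tz":-0.8,"wx":0,"wy":0,"wz":-0.118},{"tx":0,"ty":0,"tz":-0.8,"wx":0,"wy":0,"wz":-0.118},{"tx":0,"ty":0,"tz":-0.8,"wx":0,"wy":0,"wz":-0.118},{"tx":0,"ty":0,"tz":-0.8,"wx":0,"wy":0,"wz":-0.118},{"tx":0,"ty":0,"tz":-0.8,"wx":0,"wy":0,"wz":-0.118}]' --gripper 5

```text
time_s: 1.2
ee_pos: [161.0, -551.8, 310.1]
ee_rot: [-180.0, -0.0, 97.7]
force: [0.1, -0.0, -0.0]
gripper_width: 50.4
gripper_force: 0.0
```

Call:
move_arm --plan '[{"tx":2.94,"ty":2.6,"tz":0,"wx":0,"wy":0,"wz":0},{"tx":2.94,"ty":2.6,"tz":0,"wx":0,"wy":0,"wz":0},{"tx":2.94,"ty":2.6,"tz":0,"wx":0,"wy":0,"wz":0},{"tx":2.94,"ty":2.6,"tz":0,"wx":0,"wy":0,"wz":0},{"tx":2.94,"ty":2.6,"tz":0,"wx":0,"wy":0,"wz":0},{"tx":2.94,"ty":2.6,"tz":0,"wx":0,"wy":0,"wz":0},{"tx":2.94,"ty":2.6,"tz":0,"wx":0,"wy":0,"wz":0},{"tx":2.94,"ty":2.6,"tz":0,"wx":0,"wy":0,"wz":0},{"tx":2.94,"ty":2.6,"tz":0,"wx":0,"wy":0,"wz":0},{"tx":2.94,"ty":2.6,"tz":0,"wx":0,"wy":0,"wz":0}]'

```text
time_s: 2.03
ee_pos: [381.6, -225.2, 310.0]
ee_rot: [180.0, 0.0, 97.4]
force: [1.4, -0.7, -1.0]
gripper_width: 50.1
gripper_force: 0.0
```

Call:
move_arm --plan '[{"tx":2.94,"ty":2.6,"tz":0,"wx":0,"wy":0,"wz":0},{"tx":2.94,"ty":2.6,"tz":0,"wx":0,"wy":0,"wz":0},{"tx":2.94,"ty":2.6,"tz":0,"wx":0,"wy":0,"wz":0},{"tx":2.94,"ty":2.6,"tz":0,"wx":0,"wy":0,"wz":0},{"tx":2.94,"ty":2.6,"tz":0,"wx":0,"wy":0,"wz":0},{"tx":2.94,"ty":2.6,"tz":0,"wx":0,"wy":0,"wz":0},{"tx":2.94,"ty":2.6,"tz":0,"wx":0,"wy":0,"wz":0},{"tx":2.94,"ty":2.6,"tz":0,"wx":0,"wy":0,"wz":0},{"tx":2.94,"ty":2.6,"tz":0,"wx":0,"wy":0,"wz":0},{"tx":2,"ty":1.6,"tz":0,"wx":0,"wy":0,"wz":0},{"tx":0,"ty":0,"tz":0,"wx":0,"wy":0,"wz":0},{"tx":0,"ty":0,"tz":0,"wx":0,"wy":0,"wz":0}]'

```text
time_s: 3.03
ee_pos: [592.5, 88.4, 308.9]
ee_rot: [-179.9, 0.0, 97.5]
force: [-0.1, -0.4, -0.3]
gripper_width: 50.1
gripper_force: 0.0
```

```bash
python3 - <<'E'
from h import *
d=save('wrist','w2'); s=env.state(); print(s['ee_pos'],s['ee_rot'],s['time_s']); V=d['view']; print((-V[:3,:3].T@V[:3,3]))
print(proj(d,[[595,195,170]]))
E
```

```text
[591.97686242  87.31088692 309.33770659] [-1.79905860e+02  4.29505207e-02  9.74365337e+01] 3.0833
[583.55119046 157.43070309 478.99432939]
[[339.22354571 113.17347642]]
```

View pics/w2.png

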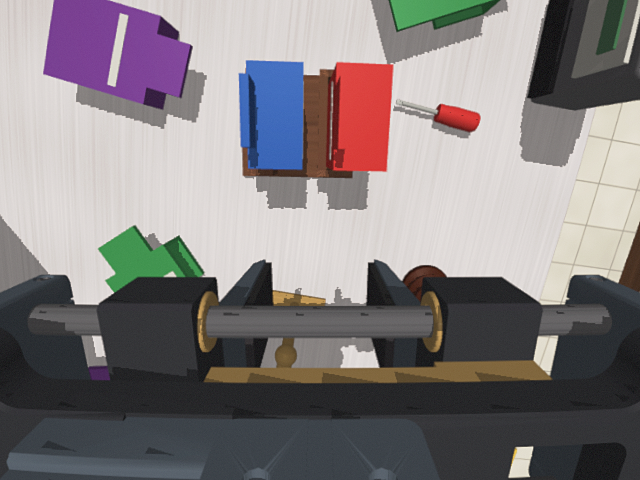

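The wrist view shows the red plate at (361,117) and the blue at (275,115), with a clear approach to the tab at (333,115). I'll refine with all three views.

```bash
cat > p3.py <<'E'
from fit import *
D={n:dict(np.load(f'pics/{f}.npz')) for n,f in (('a','scene0'),('b','side0'),('c','w2'))}
ms={n:redmask(d['color'])[0] for n,d in D.items()}
def cost(p,w):
    return sum(np.abs(render(D[n],p)-ms[n]).sum()*(1.5 if n=='a' else 1) for n in w)+p[3]**2+5*(p[2]-6)**2
for w in ('abc','c','bc','ac'):
    p=np.array([590,198,6,0,2,7],float)
    for sc in (1,.5):
        sim=p+np.vstack([np.zeros(6),np.diag([8,8,2,2,4,4])*sc])
        s=minimize(cost,p,args=(w,),method='Nelder-Mead',options=dict(initial_simplex=sim,maxiter=500,xatol=.05,fatol=.5)); p=s.x
    R=Ro.from_euler('xyz',p[3:],degrees=True)
    print(w,p.round(2),round(s.fun),'tab',(R.apply([0,0,166])+p[:3]).round(1))
E
python3 p3.py
```

```text
abc [588.1  197.08   4.76   1.26   3.25   6.21] 693 tab [597.8 194.5 170.5]
c [ 5.8804e+02  1.9390e+02  4.6000e+00 -3.6000e-01  3.5400e+00  6.1000e+00] 184 tab [598.1 196.  170.3]
bc [587.41 198.49   3.65   1.97   3.66   6.43] 417 tab [598.6 194.  169.2]
ac [588.1  195.92   5.23   0.76   3.3    6.06] 458 tab [597.8 194.7 170.9]
```

Call:
move_arm --plan '[{"tx":2.1,"ty":0.54,"tz":0,"wx":0,"wy":0,"wz":0},{"tx":2.1,"ty":0.54,"tz":0,"wx":0,"wy":0,"wz":0},{"tx":2.1,"ty":0.54,"tz":0,"wx":0,"wy":0,"wz":0},{"tx":2.1,"ty":0.54,"tz":0,"wx":0,"wy":0,"wz":0},{"tx":2.1,"ty":0.54,"tz":0,"wx":0,"wy":0,"wz":0},{"tx":0,"ty":0,"tz":3.0,"wx":0,"wy":0,"wz":0.02},{"tx":0,"ty":0,"tz":3.0,"wx":0.056,"wy":0,"wz":0},{"tx":0,"ty":0,"tz":3.0,"wx":0,"wy":0,"wz":0},{"tx":0,"ty":0,"tz":1.0,"wx":0,"wy":0,"wz":0},{"tx":0,"ty":0,"tz":0,"wx":0,"wy":0,"wz":0},{"tx":0,"ty":0,"tz":0,"wx":0,"wy":0,"wz":0},{"tx":0,"ty":0,"tz":0,"wx":0,"wy":0,"wz":0}]' --gripper 4

```text
time_s: 4.08
ee_pos: [604.4, 194.4, 212.6]
ee_rot: [-177.0, -0.0, 96.2]
force: [-0.6, 1.1, 0.2]
gripper_width: 40.5
gripper_force: 0.0
```

```bash
python3 - <<'E'
from h import *
from scipy.spatial.transform import Rotation as Ro
s=env.state(); R=Ro.from_euler('xyz',s['ee_rot'],degrees=True); print(s['ee_pos'],s['ee_rot'],s['time_s'])
t=np.array([595.8,195,141.6]); print(R.inv().apply(t-s['ee_pos']))
E
```

```text
[604.38158748 194.42136461 212.6169925 ] [-1.77039440e+02 -3.54745349e-02  9.62003614e+01] 4.0833
[ 1.45813999 -4.789618   71.36052882]
```

Call:
move_arm --plan '[{"tx":0.15,"ty":-0.48,"tz":0.5,"wx":0,"wy":0,"wz":0},{"tx":0,"ty":0,"tz":1.8,"wx":0,"wy":0,"wz":0},{"tx":0,"ty":0,"tz":1.8,"wx":0,"wy":0,"wz":0},{"tx":0,"ty":0,"tz":1.4,"wx":0,"wy":0,"wz":0},{"tx":0,"ty":0,"tz":1.0,"wx":0,"wy":0,"wz":0},{"tx":0,"ty":0,"tz":0.6,"wx":0,"wy":0,"wz":0},{"tx":0,"ty":0,"tz":0,"wx":0,"wy":0,"wz":0},{"tx":0,"ty":0,"tz":0,"wx":0,"wy":0,"wz":0},{"tx":0,"ty":0,"tz":0,"wx":0,"wy":0,"wz":0}]'

```text
time_s: 4.83
ee_pos: [595.2, 195.5, 140.5]
ee_rot: [-176.9, -0.0, 96.2]
force: [0.5, 0.3, 0.1]
gripper_width: 39.9
gripper_force: 0.0
```

Call:
move_arm --plan '[{"tx":0,"ty":0,"tz":0,"wx":0,"wy":0,"wz":0},{"tx":0,"ty":0,"tz":0,"wx":0,"wy":0,"wz":0},{"tx":0,"ty":0,"tz":0,"wx":0,"wy":0,"wz":0},{"tx":0,"ty":0,"tz":0,"wx":0,"wy":0,"wz":0},{"tx":0,"ty":0,"tz":0,"wx":0,"wy":0,"wz":0},{"tx":0,"ty":0,"tz":0,"wx":0,"wy":0,"wz":0},{"tx":0,"ty":0,"tz":0,"wx":0,"wy":0,"wz":0},{"tx":0,"ty":0,"tz":0,"wx":0,"wy":0,"wz":0}]' --gripper 0 --force 30

```text
time_s: 5.5
ee_pos: [595.9, 195.5, 139.5]
ee_rot: [-177.0, -0.0, 96.2]
force: [3.2, 0.2, -2.8]
gripper_width: 7.8
gripper_force: 29.9
```

Call:
move_arm --plan '[{"tx":0,"ty":-0.03,"tz":-0.5,"wx":0,"wy":0,"wz":0},{"tx":0,"ty":-0.04,"tz":-0.8,"wx":0,"wy":0,"wz":0},{"tx":0,"ty":-0.05,"tz":-1.0,"wx":0,"wy":0,"wz":0},{"tx":0,"ty":-0.05,"tz":-1.0,"wx":0,"wy":0,"wz":0},{"tx":0,"ty":-0.05,"tz":-1.0,"wx":0,"wy":0,"wz":0}]'

```text
time_s: 5.92
ee_pos: [595.3, 195.4, 183.2]
ee_rot: [-176.9, 0.0, 96.2]
force: [5.3, 0.2, -5.0]
gripper_width: 7.7
gripper_force: 29.9
```

Call:
move_arm --plan '[{"tx":0,"ty":-0.05,"tz":-1.0,"wx":0,"wy":0,"wz":0},{"tx":0,"ty":-0.1,"tz":-1.8,"wx":0,"wy":0,"wz":0},{"tx":0,"ty":-0.1,"tz":-2.0,"wx":0,"wy":0,"wz":0},{"tx":0,"ty":-0.1,"tz":-2.0,"wx":0,"wy":0,"wz":0},{"tx":0,"ty":-0.1,"tz":-2.0,"wx":0,"wy":0,"wz":0},{"tx":0,"ty":-0.1,"tz":-2.0,"wx":0,"wy":0,"wz":0},{"tx":0,"ty":-0.1,"tz":-2.0,"wx":0,"wy":0,"wz":0},{"tx":0,"ty":-0.1,"tz":-2.0,"wx":0,"wy":0,"wz":0},{"tx":0,"ty":0,"tz":-1.0,"wx":-0.05,"wy":0,"wz":0},{"tx":0,"ty":0,"tz":0,"wx":0,"wy":0,"wz":0},{"tx":0,"ty":0,"tz":0,"wx":0,"wy":0,"wz":0}]'

```text
time_s: 6.83
ee_pos: [593.9, 195.2, 341.4]
ee_rot: [-179.5, 0.0, 96.3]
force: [-0.7, 0.4, -3.1]
gripper_width: 7.8
gripper_force: 30.0
```

```bash
cat > p4.py <<'E'
from fit import *
import sys
def fitnow(tag,z0=0,w=('scene','side')):
    D=[save(n,tag+n) for n in w]; s=env.state()
    T=Ro.from_euler('xyz',s['ee_rot'],degrees=True); zt=T.apply([0,0,1]); yt=T.apply([0,1,0])
    yaw=np.degrees(np.arctan2(yt[1],yt[0])); pit=np.degrees(-np.arcsin(yt[2]))
    p=np.r_[s['ee_pos']+zt*137,0,pit,yaw]
    ms=[redmask(d['color'])[0] for d in D]
    return s,D,ms,p
E
python3 - <<'E'
from p4 import *
s,D,ms,p=fitnow('L'); print(s['ee_pos'],s['ee_rot'],s['force'],s['gripper_width'],s['time_s'],p.round(1))
def cost(p): return sum(np.abs(render(d,p,z0=0)-m).sum() for d,m in zip(D,ms))
print([m.sum() for m in ms],cost(p))
for sc in (1,.5):
    r=minimize(cost,p,method='Nelder-Mead',options=dict(initial_simplex=p+np.vstack([np.zeros(6),np.diag([8,8,8,3,4,4])*sc]),maxiter=600,xatol=.05,fatol=.5)); p=r.x
print(p.round(1),r.fun)
# rack/other check picture
cv2.imwrite('pics/L.png',cv2.hconcat([D[0]['color'][150:400,200:450,::-1].copy(),D[1]['color'][150:400,180:430,::-1].copy()]))
E
```

```text
[594.59145888 195.21973479 339.44340362] [-1.79366103e+02  3.61985686e-02  9.62577028e+01] [ 0.54774967  0.59625973 -2.64251567] 7.581968727719184 6.9333 [593.1 195.  202.5   0.    0.6   6.3]
[np.uint64(3146), np.uint64(2388)] 1723.419607843137
[593.6 193.4 208.3  -1.4   0.9   9.2] 1531.1843137254905
```

View pics/L.png

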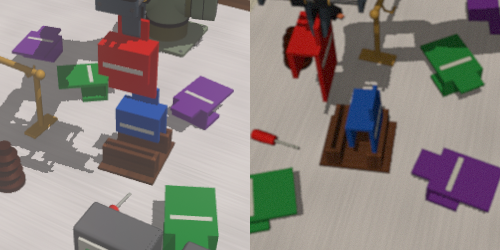

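Call:
move_arm --plan '[{"tx":0,"ty":0,"tz":0,"wx":-0.011,"wy":0,"wz":0.077},{"tx":0,"ty":0,"tz":0,"wx":0,"wy":0,"wz":0.076},{"tx":-1.5,"ty":-0.1,"tz":0,"wx":0,"wy":0,"wz":0},{"tx":-2.5,"ty":-0.2,"tz":0,"wx":0,"wy":0,"wz":0},{"tx":-3,"ty":-0.25,"tz":0,"wx":0,"wy":0,"wz":0},{"tx":-3,"ty":-0.25,"tz":0,"wx":0,"wy":0,"wz":0},{"tx":-3,"ty":-0.25,"tz":0,"wx":0,"wy":0,"wz":0},{"tx":-3,"ty":-0.25,"tz":0,"wx":0,"wy":0,"wz":0},{"tx":-3,"ty":-0.25,"tz":0,"wx":0,"wy":0,"wz":0},{"tx":-3,"ty":-0.25,"tz":0,"wx":0,"wy":0,"wz":0},{"tx":-3,"ty":-0.25,"tz":0,"wx":0,"wy":0,"wz":0}]'

```text
time_s: 7.85
ee_pos: [563.0, -55.6, 339.3]
ee_rot: [179.9, -0.0, 87.6]
force: [0.6, 0.1, -1.4]
gripper_width: 7.5
gripper_force: 30.0
```

Call:
move_arm --plan '[{"tx":-3,"ty":-0.25,"tz":0,"wx":0,"wy":0,"wz":0},{"tx":-3,"ty":-0.25,"tz":0,"wx":0,"wy":0,"wz":0},{"tx":-3,"ty":-0.25,"tz":0,"wx":0,"wy":0,"wz":0},{"tx":-3,"ty":-0.2,"tz":0,"wx":0,"wy":0,"wz":0},{"tx":-2.5,"ty":-0.2,"tz":0,"wx":0,"wy":0,"wz":0},{"tx":-1.2,"ty":-0.1,"tz":0,"wx":0,"wy":0,"wz":0},{"tx":0,"ty":0,"tz":0,"wx":0,"wy":0,"wz":0},{"tx":0,"ty":0,"tz":0,"wx":0,"wy":0,"wz":0},{"tx":0,"ty":0,"tz":0,"wx":0,"wy":0,"wz":0}]'

```text
time_s: 8.6
ee_pos: [545.0, -208.6, 340.0]
ee_rot: [179.8, -0.1, 87.5]
force: [-0.4, 1.1, -2.0]
gripper_width: 7.8
gripper_force: 30.0
```

```bash
python3 - <<'E'
from p4 import *
s,D,ms,p=fitnow('H',w=('scene','side')); print(s['ee_pos'],s['ee_rot'],s['force'],s['gripper_width'],s['time_s'],p.round(1))
p[2]+=3
def cost(p): return sum(np.abs(render(d,p,z0=0)-m).sum() for d,m in zip(D,ms))
print([m.sum() for m in ms],cost(p))
P=p.copy()
for sc in (1,.5):
    r=minimize(cost,p,method='Nelder-Mead',options=dict(initial_simplex=p+np.vstack([np.zeros(6),np.diag([8,8,8,3,4,4])*sc]),maxiter=600,xatol=.05,fatol=.5)); p=r.x
print(p.round(1),r.fun)
out=[]
for d,q0 in zip(D,(P,P)):
    c=proj(d,P[:3]+[20,0,20])[0].astype(int); x,y=np.clip(c[0]-65,0,500),np.clip(c[1]-85,0,320)
    im=cv2.resize(d['color'][y:y+150,x:x+130,::-1],None,fx=3,fy=3,interpolation=2)
    for q,col in ((P,(0,255,255)),(p,(255,255,0))):
        e=(render(d,q,z0=0)>.5).astype(np.uint8)[y:y+150,x:x+130]
        cs,_=cv2.findContours(cv2.resize(e,None,fx=3,fy=3,interpolation=0),0,1); cv2.drawContours(im,cs,-1,col,1)
    out.append(im)
cv2.imwrite('pics/H.png',np.hstack(out))
E
```

```text
[ 545.26405348 -208.35672758  340.30155985] [ 1.79731391e+02 -5.48947420e-02  8.75906458e+01] [ 0.75042957 -0.14783884 -2.48870106] 7.834840737654969 8.7 [ 5.459e+02 -2.083e+02  2.033e+02  0.000e+00 -3.000e-01 -2.400e+00]
[np.uint64(2194), np.uint64(1527)] 885.2235294117647
[ 545.4 -210.   206.4   -0.7   -0.9   -0.7] 828.1529411764707
```

View pics/H.png

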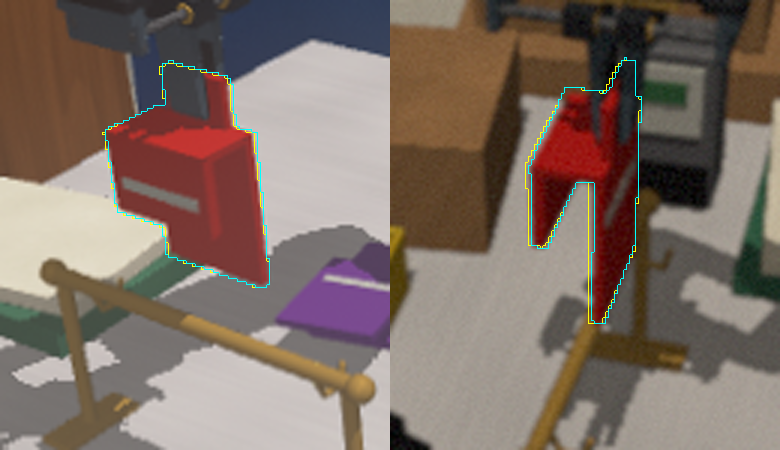

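The overlay matches the held plate in both views (the scene crop and the side crop at right), upright and above the bar. Now I lower it.

Call:
move_arm --plan '[{"tx":-1.0,"ty":0,"tz":1.0,"wx":0,"wy":0,"wz":0},{"tx":0,"ty":0,"tz":1.6,"wx":0,"wy":0,"wz":0},{"tx":0,"ty":0,"tz":1.6,"wx":0,"wy":0,"wz":0},{"tx":0,"ty":0,"tz":1.6,"wx":0,"wy":0,"wz":0},{"tx":0,"ty":0,"tz":1.2,"wx":0,"wy":0,"wz":0},{"tx":0,"ty":0,"tz":1.0,"wx":0,"wy":0,"wz":0}]'

```text
time_s: 9.2
ee_pos: [544.6, -219.3, 258.4]
ee_rot: [179.8, -0.0, 87.5]
force: [-0.3, -0.7, -2.2]
gripper_width: 7.9
gripper_force: 30.0
```

Call:
move_arm --plan '[{"tx":0,"ty":0,"tz":1.0,"wx":0,"wy":0,"wz":0},{"tx":0,"ty":0,"tz":1.4,"wx":0,"wy":0,"wz":0},{"tx":0,"ty":0,"tz":1.4,"wx":0,"wy":0,"wz":0},{"tx":0,"ty":0,"tz":1.4,"wx":0,"wy":0,"wz":0},{"tx":0,"ty":0,"tz":1.0,"wx":0,"wy":0,"wz":0},{"tx":0,"ty":0,"tz":0.6,"wx":0,"wy":0,"wz":0},{"tx":0,"ty":0,"tz":0,"wx":0,"wy":0,"wz":0},{"tx":0,"ty":0,"tz":0,"wx":0,"wy":0,"wz":0},{"tx":0,"ty":0,"tz":0,"wx":0,"wy":0,"wz":0}]'

```text
time_s: 9.95
ee_pos: [546.1, -219.9, 193.2]
ee_rot: [179.6, 0.0, 87.5]
force: [-0.4, 0.2, -2.5]
gripper_width: 7.6
gripper_force: 30.0
```

Call:
move_arm --plan '[{"tx":0,"ty":0,"tz":0.5,"wx":0,"wy":0,"wz":0},{"tx":0,"ty":0,"tz":0.3,"wx":0,"wy":0,"wz":0},{"tx":0,"ty":0,"tz":0.2,"wx":0,"wy":0,"wz":0},{"tx":0,"ty":0,"tz":0,"wx":0,"wy":0,"wz":0},{"tx":0,"ty":0,"tz":0,"wx":0,"wy":0,"wz":0}]'

```text
time_s: 10.37
ee_pos: [545.5, -219.7, 182.2]
ee_rot: [179.7, -0.0, 87.5]
force: [-0.6, -0.5, -3.2]
gripper_width: 7.6
gripper_force: 30.0
```

Call:
move_arm --plan '[{"tx":0,"ty":0,"tz":0.1,"wx":0,"wy":0,"wz":0},{"tx":0,"ty":0,"tz":0.1,"wx":0,"wy":0,"wz":0},{"tx":0,"ty":0,"tz":0,"wx":0,"wy":0,"wz":0},{"tx":0,"ty":0,"tz":0,"wx":0,"wy":0,"wz":0},{"tx":0,"ty":0,"tz":0,"wx":0,"wy":0,"wz":0}]'

```text
time_s: 10.78
ee_pos: [545.6, -219.7, 180.4]
ee_rot: [179.7, -0.0, 87.5]
force: [0.5, -0.2, -2.5]
gripper_width: 7.7
gripper_force: 30.0
```

```bash
python3 - <<'E'
from p4 import *
s,D,ms,p=fitnow('K'); p[2]+=3; print(s['ee_pos'],s['ee_rot'],s['force'],s['time_s'],p.round(1))
out=[]
for d in D:
    c=proj(d,p[:3]+[20,0,90])[0].astype(int); x,y=np.clip(c[0]-65,0,500),np.clip(c[1]-75,0,320)
    im=cv2.resize(d['color'][y:y+150,x:x+130,::-1],None,fx=3,fy=3,interpolation=2); out.append(im)
cv2.imwrite('pics/K.png',np.hstack(out))
E
```

```text
[ 545.57841382 -219.707502    180.37812826] [ 1.79705160e+02 -1.27214892e-02  8.74768011e+01] [ 0.75512095 -0.28596288 -2.30019138] 10.8833 [ 5.463e+02 -2.197e+02  4.640e+01  0.000e+00 -3.000e-01 -2.500e+00]
```

View pics/K.png

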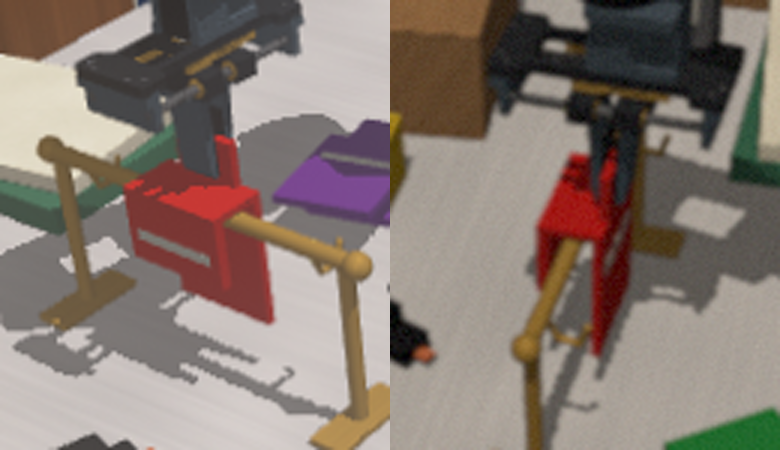

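The plate straddles the bar between the hooks (scene crop 200,230; side crop 585,250) and is almost seated. I'll creep down until contact.

Call:
move_arm --plan '[{"tx":0,"ty":0,"tz":0.1,"wx":0,"wy":0,"wz":0},{"tx":0,"ty":0,"tz":0,"wx":0,"wy":0,"wz":0},{"tx":0,"ty":0,"tz":0,"wx":0,"wy":0,"wz":0}]'

```text
time_s: 11.13
ee_pos: [545.5, -219.7, 179.2]
ee_rot: [179.7, -0.0, 87.5]
force: [0.2, -0.6, -2.3]
gripper_width: 8.1
gripper_force: 30.0
```

Call:
move_arm --plan '[{"tx":0,"ty":0,"tz":0.1,"wx":0,"wy":0,"wz":0},{"tx":0,"ty":0,"tz":0,"wx":0,"wy":0,"wz":0},{"tx":0,"ty":0,"tz":0,"wx":0,"wy":0,"wz":0}]'

```text
time_s: 11.38
ee_pos: [545.6, -219.7, 178.4]
ee_rot: [179.7, -0.0, 87.5]
force: [0.1, -0.1, -1.6]
gripper_width: 7.6
gripper_force: 30.0
```

Call:
move_arm --plan '[{"tx":0,"ty":0,"tz":0.1,"wx":0,"wy":0,"wz":0},{"tx":0,"ty":0,"tz":0,"wx":0,"wy":0,"wz":0},{"tx":0,"ty":0,"tz":0,"wx":0,"wy":0,"wz":0}]'

```text
time_s: 11.63
ee_pos: [545.6, -219.7, 178.3]
ee_rot: [179.7, 0.0, 87.5]
force: [-2.1, 0.9, 4.5]
gripper_width: 7.6
gripper_force: 30.0
```

Contact: the force rose from -2.3 N to +4.5 N, so the plate is seated. Release, pause, then retreat upward.

Call:
move_arm --plan '[{"tx":0,"ty":0,"tz":0,"wx":0,"wy":0,"wz":0},{"tx":0,"ty":0,"tz":0,"wx":0,"wy":0,"wz":0},{"tx":0,"ty":0,"tz":0,"wx":0,"wy":0,"wz":0},{"tx":0,"ty":0,"tz":0,"wx":0,"wy":0,"wz":0},{"tx":0,"ty":0,"tz":0,"wx":0,"wy":0,"wz":0},{"tx":0,"ty":0,"tz":0,"wx":0,"wy":0,"wz":0},{"tx":0,"ty":0,"tz":0,"wx":0,"wy":0,"wz":0},{"tx":0,"ty":0,"tz":0,"wx":0,"wy":0,"wz":0},{"tx":0,"ty":0,"tz":0,"wx":0,"wy":0,"wz":0}]' --gripper 5

```text
time_s: 12.38
ee_pos: [545.6, -219.7, 177.3]
ee_rot: [179.7, -0.0, 87.5]
force: [-0.2, 0.6, -0.6]
gripper_width: 49.7
gripper_force: 0.0
```

Call:
move_arm --plan '[{"tx":0,"ty":0,"tz":-0.5,"wx":0,"wy":0,"wz":0},{"tx":0,"ty":0,"tz":-1,"wx":0,"wy":0,"wz":0},{"tx":0,"ty":0,"tz":-1.5,"wx":0,"wy":0,"wz":0},{"tx":0,"ty":0,"tz":-2,"wx":0,"wy":0,"wz":0},{"tx":0,"ty":0,"tz":-2,"wx":0,"wy":0,"wz":0},{"tx":0,"ty":0,"tz":-2,"wx":0,"wy":0,"wz":0},{"tx":0,"ty":0,"tz":-2,"wx":0,"wy":0,"wz":0},{"tx":0,"ty":0,"tz":-2,"wx":0,"wy":0,"wz":0},{"tx":0,"ty":0,"tz":-1,"wx":0,"wy":0,"wz":0},{"tx":0,"ty":0,"tz":0,"wx":0,"wy":0,"wz":0},{"tx":0,"ty":0,"tz":0,"wx":0,"wy":0,"wz":0},{"tx":0,"ty":0,"tz":0,"wx":0,"wy":0,"wz":0}]'

```text
time_s: 13.38
ee_pos: [544.3, -219.5, 316.1]
ee_rot: [179.8, -0.1, 87.5]
force: [-0.6, 0.4, 0.7]
gripper_width: 49.8
gripper_force: 0.0
```

```bash
python3 - <<'E'
from p4 import *
D=[save(n,'F'+n) for n in ('scene','side')]
out=[]
for d in D:
    c=proj(d,[565,-200,130])[0].astype(int); x,y=np.clip(c[0]-65,0,500),np.clip(c[1]-75,0,320)
    out.append(cv2.resize(d['color'][y:y+150,x:x+130,::-1],None,fx=3,fy=3,interpolation=2))
cv2.imwrite('pics/F.png',np.hstack(out))
E
```

```text
(no output)
```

View pics/F.png

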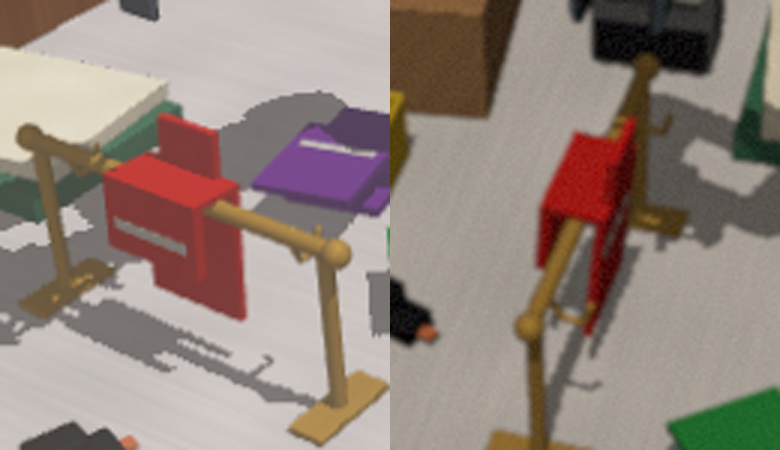

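The plate hangs freely over the bar between the hooks (scene crop 175,230; side crop 590,220). I'll let it settle, then hand in.

Call:
move_arm --plan '[{"tx":0,"ty":0,"tz":0,"wx":0,"wy":0,"wz":0},{"tx":0,"ty":0,"tz":0,"wx":0,"wy":0,"wz":0},{"tx":0,"ty":0,"tz":0,"wx":0,"wy":0,"wz":0},{"tx":0,"ty":0,"tz":0,"wx":0,"wy":0,"wz":0},{"tx":0,"ty":0,"tz":0,"wx":0,"wy":0,"wz":0},{"tx":0,"ty":0,"tz":0,"wx":0,"wy":0,"wz":0},{"tx":0,"ty":0,"tz":0,"wx":0,"wy":0,"wz":0},{"tx":0,"ty":0,"tz":0,"wx":0,"wy":0,"wz":0},{"tx":0,"ty":0,"tz":0,"wx":0,"wy":0,"wz":0},{"tx":0,"ty":0,"tz":0,"wx":0,"wy":0,"wz":0},{"tx":0,"ty":0,"tz":0,"wx":0,"wy":0,"wz":0},{"tx":0,"ty":0,"tz":0,"wx":0,"wy":0,"wz":0}]'

```text
time_s: 14.48
ee_pos: [544.9, -219.7, 317.3]
ee_rot: [179.7, -0.0, 87.5]
force: [0.7, 0.0, -0.6]
gripper_width: 49.9
gripper_force: 0.0
```

```bash
python3 - <<'E'
from p4 import *
for n in ('scene','side'):
    m0=redmask(np.load(f'pics/F{n}.npz')['color'])[0]; m1=redmask(save(n,'G'+n)['color'])[0]; print(n,m0.sum(),(m0!=m1).sum())
print(env.job_done())
E
```

```text
scene 2010 5
side 1095 25
the job is handed in; nothing more can be done
None
```

The red plate hangs freely and still on the brass bar, between the two hooks with one leaf on each side; the blue plate was still in its slot after the lift, nothing else was seen to move, and the job was handed in at about 14.6 s.

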